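# Flip the empty bin's marker to reorder

## Task

Two parts bins stand on the workbench, each with a white marker flap hinged on its front wall and sticking out towards you. One bin holds bolts, the other is empty: with the fingertips, push the flap of the empty bin up and right over its hinge, then press it down until it lies flat over the bin's mouth with the ringed face up. Only push, gently and without flinging it; do not pinch or lift anything, do not shove the bins about, and leave the other bin's flap and the things lying around alone.

Things in the scene. Friction and masses are not known exactly. Their poses are not given: they have to be found in the camera images.
- bin_empty: The empty open parts bin, grey plastic, 150 deep (x) by 120 wide (y) by 105 mm high, 5 mm walls, 2 kg, standing loose on the bench. Origin: centre of its underside; +x points from its front wall (the flap's side, towards the robot) to its back, z up. Its yaw is within 0.3 rad of the world's.
- bin_stocked: The other bin, identical but filled with hex bolts to about 75 mm high (they are part of it), with the same marker flap. Leave it alone.
- flap_empty (a joint): Marker flap of the empty bin, angle in rad: 0 = sticking out level in front of the bin (-x of the bin), plain face up; pi/2 = upright; pi = level over the front half of the bin's mouth, ringed face up. It starts between 0 and 0.25. The hinge is stiff with friction (0.03 N m, about 0.5 N at the free edge) so the flap stays at any angle it is left at; hard stops at 0 and pi.
- flap_stocked (a joint): The same for the flap of the stocked bin; it starts between 0 and 0.25 and must stay as it is.
- hinge_empty (a point): Middle of the hinge axis of the empty bin's flap, 83 mm in front of the bin's origin (-x) and 120 mm above the bench. Axes as the bin's: the hinge axis is along y. The hinge pin has a radius of 5 mm and sits between two ears 6 mm thick, 47 mm either side.
- edge_empty (a point): Middle of the free edge of the empty bin's flap, 72 mm from the hinge axis. The flap is a white plate, 76 mm wide along the hinge, 5 mm thick (the hinge axis lies in its mid-plane), with nothing beneath it in front of the bin's front wall but the bench. One face is plain, the other carries a flat raised ring 44 mm across with a dark dot in its middle.
- edge_stocked (a point): Middle of the free edge of the stocked bin's flap, the same 72 mm from its hinge.
- screwdriver: Bystander: a screwdriver lying on the bench to the left of the bins. Origin: on its underside, about mid-length.
- jar: Bystander: a small closed jar, 60 mm across and 85 mm high, standing to the right of the bins. Origin: centre of its underside.
- wrench: Bystander: a flat wrench lying on the bench between the two flaps, in front of the bins, pointing away from the robot (along its x). Origin: on its underside, about mid-length.

How it is judged:
By the outcome, as a careful person would: the job done as asked, in the order asked, and still so for the second after the job is handed in, with the robot touching nothing.
It also fails if it takes over 45 s, if anything falls off the work surface, if the arm or the gripper's body presses on something with over 40 N, if the wrist force passes 120 N, or if a joint passes its speed limit or range.

## Robot

A 6-joint arm with a two-finger parallel gripper is mounted at the origin on the work surface. World frame = base frame: x ahead of the robot, y to its left, z up, the work surface at z = 0. Lengths are in m, angles in rad, forces in N, time in s.
With the tool pointing down it reaches from about 0.375 to 0.9 m from the base axis. Payload 3.1 kg.
Tool frame: the origin (TCP) lies midway between the tips of the shut fingers; the grasp point (between the pads) lies bot.hold_point_z behind it (bot.hold_point_z is the distance from the TCP to the grasp point, in m); z points along the fingers, y is the direction in which the jaws open and shut (so a half turn about z gives the same grasp; the last joint's range is limited). The gripper opens to 85 mm and grips with 20 to 120 N. Pads are 22 mm wide; open, the fingers measure 114 mm over their backs; the gripper's body (76 mm by 85 mm) begins 54 mm behind the grasp point. The pads swing forward as they close: fully open they stand 13 mm farther back than shut.
Start: joints at [1.093, 0.527, 1.433, -0, 1.181, -0.178], TCP at [0.184, 0.597, 0.231] pointing down, gripper open.
Joint ranges: [-3.08, 3.08], [-0.75, 2.2], [0.22, 2.44], [-1.43, 4.57], [0, 2.65], [-2.85, 2.85]. Speed limits (rad/s): [2.79, 2.79, 3.14, 3.14, 3.14, 3.14].

## Interface

Orientations are given as a unit quaternion [x, y, z, w].
In Python, from cell import readout, eyes, bot gives the robot as it stands.
- The arm moves only by the tool step_arm, never from a script. Its argument "rows" is one flat list of numbers, 6 for each row, row after row: the shift along the tool's x, y, z normalised to -1 to 1, where 1 is 0.025 m, then the turn, a rotation vector about the tool's x, y, z normalised to -1 to 1, where 1 is 6 degrees. In form: [tx, ty, tz, wx, wy, wz, tx, ty, tz, wx, wy, wz, ...]. A call has 1 to 12 rows; each row shifts and turns the commanded pose from where the row before left it, along the tool's axes as they then stand; what a row does not reach is not made up. A row lasts 1/12 s, in which the tool goes at most 41.7 mm and 7.16 degrees, less where a joint would pass 70% of its speed; a pose out of reach is approached as far as the arm can. A call with a number of a shift or a turn outside -1 to 1 is refused whole. A call with a gripper value outside its range is refused whole. "gripper" is the finger opening in mm, from 0 to 85.4, set as the call begins (left out, the last holds). The fingers move at their own pace and stop on an object; "grip_force" is the grip in N (left out, the last holds). Time passes only in rows, so rows that do not move let the fingers close. It gives the time, the measured TCP pose, the force and the opening at its end, in the units of the state.
- readout.get_state(): the state, without advancing time (a new reading comes with each control period).
- eyes.snapshot(name): name is "side" or "top" or "wrist"; returns the picture (400x640x3 uint8, blue, green, red); there is no depth.
- eyes.camera_model(name): a dict with "fx", "fy", "cx", "cy" (pixels), "R" (3x3) and "t" (3): a world point X has camera coordinates R X + t. Camera axes: x right, y down, z forward; pixel columns grow to the right and rows downward; lengths in m; the calibration is good to about 2 mm. The wrist camera is an equidistant fisheye: a pixel r from the principal point sees the ray r / f radians off the axis. A picture is of the moment at which its call begins: read the wrist's pose just before it. camera_model takes no time and is no camera call; for the wrist camera it gives the pose at the moment of the call.
- bot.hand_in(): hands the job in, once; it reports no verdict.
The state is a dict: "time_s": time; "qpos": joint angles; "joint_velocities": joint speeds; "joint_torque": joint torques, N m; "ee_pos": TCP position; "orientation": TCP orientation; "wrist_force": force on the tool from outside, world axes, zero at the start; "wrist_torque": the same for the moment, N m; "gripper_width": finger opening in m.
Only numpy, scipy, OpenCV 4.12 (cv2) and the standard library are available. Lean on these libraries where they do the work, as an engineer would, in place of code of your own. Each camera call takes 0.05 s, during which the arm holds its last target.

## Working session

There is one attempt and no reset: what is moved stays moved. The work goes in short steps, Python scripts to look and compute and a tool call to move; the robot and the scene stay as the last step left them, time stands still between calls to the robot, and variables do not carry over. Pictures are saved under pics/ and viewed, and the job is handed in when it is done.

Besides the shell and the picture viewer there is one more tool, called by a JSON object that holds its "api" and its "payload", one argument or row to a line. step_arm: Moves the arm, as the interface text tells. Its arguments: {"type":"object","properties":{"rows":{"type":"array"},"gripper":{"type":"number"},"grip_force":{"type":"number"}},"required":["rows"]}

```bash
ls; mkdir -p pics; python3 - <<'E'
from cell import readout, eyes, bot
import cv2
print(readout.get_state()); print(bot.hold_point_z)
for n in ["side","top","wrist"]:
    m=eyes.camera_model(n); print(n,m)
    cv2.imwrite(f"pics/{n}0.png",eyes.snapshot(n))
E
```

```text
pics
{'time_s': 0.0, 'qpos': array([ 1.09349011e+00,  5.28515217e-01,  1.43390933e+00, -3.15534422e-05,
        1.18139111e+00, -1.78494618e-01]), 'joint_velocities': array([ 0.00058837,  0.00057304, -0.00080304,  0.00123752,  0.00016517,
        0.00060642]), 'joint_torque': array([-6.87307001e-04, -4.42352486e+01, -1.78020823e+01, -1.96822175e-04,
        8.48837604e-03,  3.16275710e-06]), 'ee_pos': array([0.18363087, 0.59666065, 0.23030125]), 'orientation': array([ 1.48844549e-01,  9.88859982e-01, -1.05697795e-03, -3.44153470e-04]), 'wrist_force': array([0.43963777, 0.72510554, 0.13702176]), 'wrist_torque': array([-0.03226166,  0.02028472,  0.03408661]), 'gripper_width': 0.0860571584819723}
0.0187
side {'fx': 475.82987096846784, 'fy': 475.82987096846784, 'cx': 319.05755720636546, 'cy': 202.51149359239886, 'R': array([[-0.98222581, -0.18695319,  0.01676211],
       [-0.15218101,  0.74088582, -0.65416293],
       [ 0.10987903, -0.64508659, -0.7561679 ]]), 't': array([0.56115523, 0.13901511, 1.50689994])}
top {'fx': 441.1154704531272, 'fy': 441.1154704531272, 'cx': 314.7771429144163, 'cy': 199.44803636915373, 'R': array([[ 0.01548349, -0.99987026,  0.00444227],
       [-0.99309493, -0.01589497, -0.11623173],
       [ 0.11628726, -0.00261193, -0.99321219]]), 't': array([-0.0319665 ,  0.56414588,  1.25528691])}
wrist {'fx': 309.70691628693146, 'fy': 309.70691628693146, 'cx': 321.0669003653267, 'cy': 200.56807474313166, 'R': array([[ 0.2946805 ,  0.95559427, -0.00172697],
       [ 0.92089591, -0.28349691,  0.26754482],
       [ 0.25517471, -0.0804306 , -0.96354387]]), 't': array([-0.6231681 , -0.03394465,  0.37809878])}
```

View pics/side0.png

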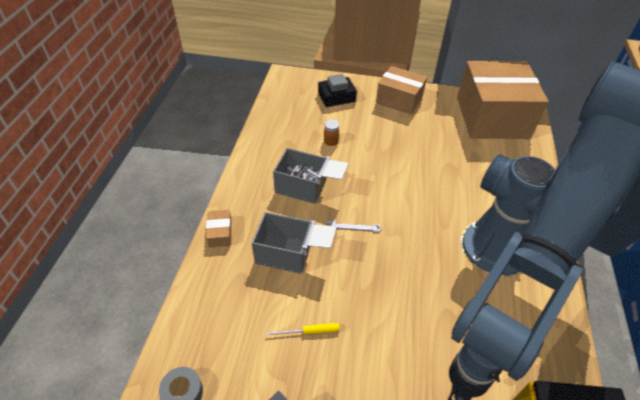

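View pics/top0.png

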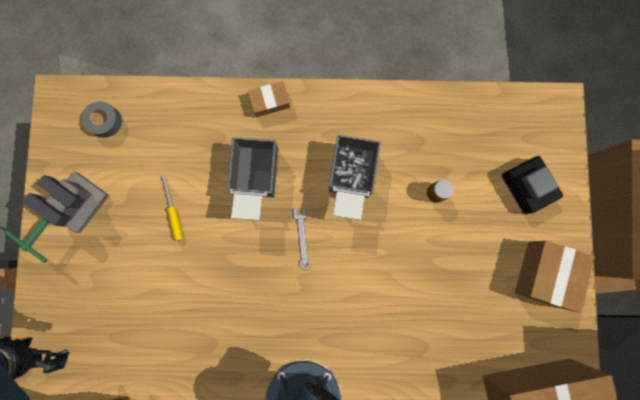

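View pics/wrist0.png

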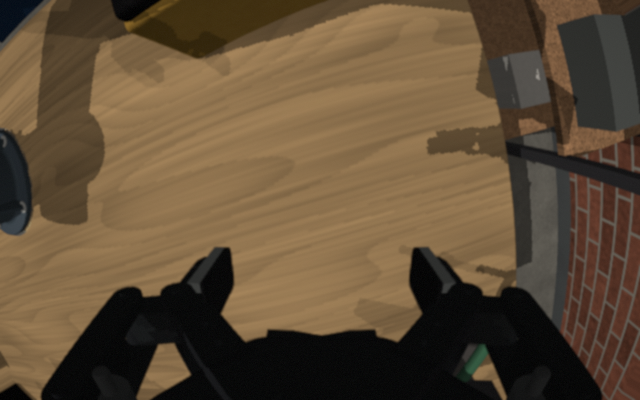

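The empty bin is the left one in the top view (mouth around px 253,165, flap 247,205). The stocked bin is to its right (355,165), and the wrench lies at (303,240) between the flaps. I'll zoom in for accurate corners.

```bash
python3 - <<'E'
import cv2
a=cv2.imread("pics/top0.png")[125:230,205:325]; cv2.imwrite("pics/topz.png",cv2.resize(a,None,fx=5.7,fy=5.7,interpolation=cv2.INTER_CUBIC))
a=cv2.imread("pics/side0.png")[200:280,240:350]; cv2.imwrite("pics/sidez.png",cv2.resize(a,None,fx=7,fy=7,interpolation=cv2.INTER_CUBIC))
E
```

```text
(no output)
```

View pics/topz.png

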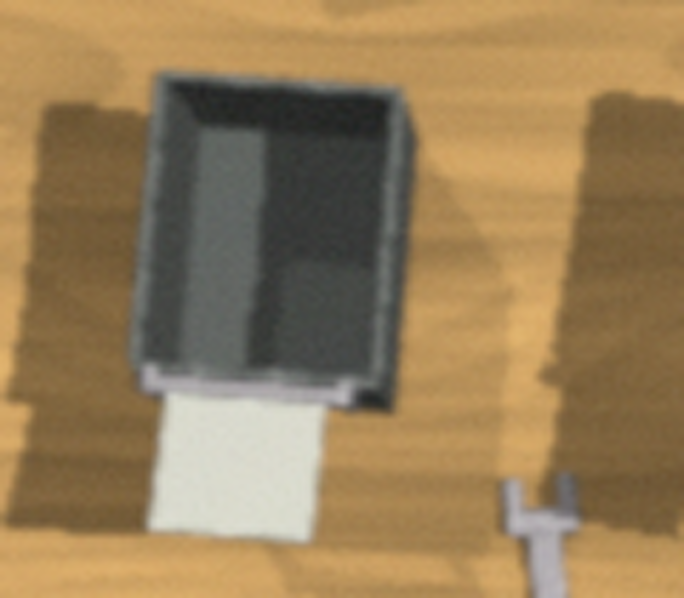

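View pics/sidez.png

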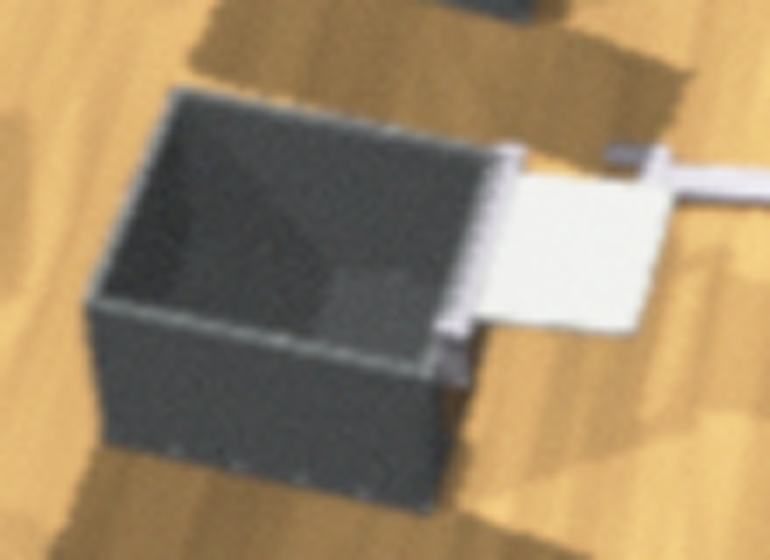

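```bash
cat > h.py <<'E'
import numpy as np
from cell import readout, eyes, bot
from scipy.spatial.transform import Rotation as Rn
def proj(m,X):
    p=m["R"]@X+m["t"]; return np.array([m["fx"]*p[0]/p[2]+m["cx"],m["fy"]*p[1]/p[2]+m["cy"]])
def bpt(b,p):
    c,s=np.cos(b[2]),np.sin(b[2]); return np.array([b[0]+c*p[0]-s*p[1],b[1]+s*p[0]+c*p[1],p[2]])
def flap(a,r,y,off=0): # off normal offset to the plain face side
    return np.array([-0.083-r*np.cos(a)+off*np.sin(a), y, 0.12+r*np.sin(a)+off*np.cos(a)])
E
cat > fit.py <<'E'
from h import *
from scipy.optimize import least_squares
def Z(z,f,o): return (np.array(z)+.5)/f-.5+np.array(o)
T=eyes.camera_model("top"); S=eyes.camera_model("side")
ob=[]
for k,z in {(.075,.06,.105):(157,75),(.075,-.06,.105):(404,92),(-.075,.06,.105):(133,366)}.items(): ob.append((T,k,Z(z,5.7,(205,125))))
for y,z in {.038:(148,530),-.038:(312,543)}.items(): ob.append((T,y,Z(z,5.7,(205,125))))
for k,z in {(.075,-.06,.105):(178,90),(.075,.06,.105):(90,300),(-.075,.06,.105):(432,375),(.075,.06,0):(105,445),(-.075,.06,0):(430,512)}.items(): ob.append((S,k,Z(z,7,(240,200))))
for y,z in {-.038:(674,190),.038:(635,332)}.items(): ob.append((S,y,Z(z,7,(240,200))))
def res(b):
    r=[]
    for m,k,o in ob:
        p=flap(b[3],.072,k,.0025) if isinstance(k,float) else np.array(k)
        r.append(proj(m,bpt(b,p))-o)
    return np.concatenate(r)
s=least_squares(res,[.6,.15,0,.1],loss="soft_l1"); print(s.x); print(res(s.x).reshape(-1,2).round(1).tolist())
b=s.x
print("hinge",bpt(b,(-.083,0,.12)),"edge",bpt(b,flap(b[3],.072,0)))
E
python3 fit.py
```

```text
[ 0.65248643  0.15472233 -0.05757237  0.14606592]
[[0.4, -1.6], [-0.3, -1.4], [-0.6, 0.3], [0.1, -0.2], [-0.3, -0.4], [-0.2, -1.0], [-0.7, -0.1], [0.6, 0.2], [0.2, -0.4], [1.2, 0.6], [1.1, -0.2], [0.8, 0.2]]
hinge [0.56962395 0.15949819 0.12      ] edge [0.49850868 0.163597   0.13047939]
```

```bash
python3 - <<'E'
from h import *
print([d for d in dir(bot) if d[0]!='_'],[d for d in dir(readout) if d[0]!='_'],[d for d in dir(eyes) if d[0]!='_'])
s=readout.get_state(); print(s['time_s'])
R=Rn.from_quat(s['orientation']).as_matrix(); m=eyes.camera_model("wrist")
C=-m["R"].T@m["t"]; print("cam in tool",R.T@(C-s['ee_pos']), "axis in tool",R.T@m["R"].T[:,2]); print(R)
# bystanders
T=eyes.camera_model("top")
def back(px,z):
    d=T["R"].T@np.array([(px[0]-T["cx"])/T["fx"],(px[1]-T["cy"])/T["fy"],1]); c=-T["R"].T@T["t"]; return c+d*(z-c[2])/d[2]
for n,p in dict(sd0=(164,178),sd1=(180,240),wr0=(299,210),wr1=(305,267)).items(): print(n,back(p,.01))
E
```

```text
['Unreachable', 'hand_in', 'hold_point_z'] ['get_state'] ['camera_model', 'snapshot']
0.15
cam in tool [ 0.06813223 -0.00078461 -0.14189174] axis in tool [-2.67902123e-01  1.46532460e-04  9.63446122e-01]
[[-9.55703149e-01  2.94331174e-01 -8.06903318e-04]
 [ 2.94332105e-01  9.55701976e-01 -1.53137087e-03]
 [ 3.20428909e-04 -1.70103352e-03 -9.99998502e-01]]
sd0 [0.62452298 0.42791796 0.01      ]
sd1 [0.4410228  0.37083034 0.01      ]
wr0 [0.53503324 0.02313019 0.01      ]
wr1 [0.36822039 0.00233128 0.01      ]
```

```bash
cat >> h.py <<'E'
B=np.array([0.65248643,0.15472233,-0.05757237,0.14606592])
def toolR(tilt,roll=0,yaw=B[2]):
    c,s=np.cos(yaw),np.sin(yaw); by=np.array([-s,c,0]); bx=np.array([c,s,0])
    z=-by*np.cos(tilt)-np.array([0,0,1])*np.sin(tilt)
    x=-bx; x=x-z*(x@z); x/=np.linalg.norm(x); y=np.cross(z,x)
    R=np.column_stack([x,y,z])
    return R@Rn.from_euler('z',roll).as_matrix()
def plan(p1,R1,n,p0=None,R0=None):
    s=readout.get_state()
    p0=s['ee_pos'] if p0 is None else p0
    R0=Rn.from_quat(s['orientation']).as_matrix() if R0 is None else R0
    w=Rn.from_matrix(R0.T@R1).as_rotvec()/n
    rows=[];R=R0
    for k in range(n):
        t=R.T@((np.array(p1)-p0)/n)/.025
        rows.append(np.r_[t,w/np.deg2rad(6)]); R=R@Rn.from_rotvec(w).as_matrix()
    rows=np.array(rows).round(2); print("max",abs(rows).max())
    for i in range(0,n,12): print(str(rows[i:i+12].ravel().tolist()).replace(" ",""))
def st():
    s=readout.get_state(); R=Rn.from_quat(s['orientation']).as_matrix()
    print("t",round(s['time_s'],2),"p",s['ee_pos'].round(4),"q",s['qpos'].round(2),"F",s['wrist_force'].round(1),"grip",round(s['gripper_width'],4)); print(R.round(2))
E
python3 -c "
from h import *
plan([.50,.34,.24],toolR(np.deg2rad(20)),22)"
```

```text
max 0.69
[-0.69,-0.28,-0.02,0.53,-0.06,-0.09,-0.68,-0.28,0.0,0.53,-0.06,-0.09,-0.68,-0.29,0.02,0.53,-0.06,-0.09,-0.68,-0.29,0.04,0.53,-0.06,-0.09,-0.68,-0.3,0.07,0.53,-0.06,-0.09,-0.67,-0.3,0.09,0.53,-0.06,-0.09,-0.67,-0.3,0.11,0.53,-0.06,-0.09,-0.66,-0.3,0.13,0.53,-0.06,-0.09,-0.66,-0.3,0.15,0.53,-0.06,-0.09,-0.66,-0.3,0.17,0.53,-0.06,-0.09,-0.65,-0.29,0.19,0.53,-0.06,-0.09,-0.65,-0.29,0.21,0.53,-0.06,-0.09]
[-0.64,-0.28,0.23,0.53,-0.06,-0.09,-0.64,-0.28,0.25,0.53,-0.06,-0.09,-0.64,-0.27,0.27,0.53,-0.06,-0.09,-0.63,-0.26,0.29,0.53,-0.06,-0.09,-0.63,-0.25,0.31,0.53,-0.06,-0.09,-0.62,-0.24,0.32,0.53,-0.06,-0.09,-0.62,-0.22,0.34,0.53,-0.06,-0.09,-0.61,-0.21,0.36,0.53,-0.06,-0.09,-0.61,-0.2,0.37,0.53,-0.06,-0.09,-0.61,-0.18,0.39,0.53,-0.06,-0.09]
```

{"api": "step_arm", "payload": {
  "rows": [-0.69,-0.28,-0.02,0.53,-0.06,-0.09,-0.68,-0.28,0.0,0.53,-0.06,-0.09,-0.68,-0.29,0.02,0.53,-0.06,-0.09,-0.68,-0.29,0.04,0.53,-0.06,-0.09,-0.68,-0.3,0.07,0.53,-0.06,-0.09,-0.67,-0.3,0.09,0.53,-0.06,-0.09,-0.67,-0.3,0.11,0.53,-0.06,-0.09,-0.66,-0.3,0.13,0.53,-0.06,-0.09,-0.66,-0.3,0.15,0.53,-0.06,-0.09,-0.66,-0.3,0.17,0.53,-0.06,-0.09],
  "gripper": 0
}}

```text
time_s: 0.98
ee_pos: [0.3282, 0.4799, 0.2352]
orientation: [0.097, 0.956, -0.277, -0.01]
wrist_force: [-0.2, -0.3, 0.4]
gripper_width: 0.0002
```

```bash
python3 -c "
from h import *
st(); plan([.50,.34,.24],toolR(np.deg2rad(20)),12)"
```

```text
t 0.98 p [0.3282 0.4799 0.2352] q [ 0.91  0.71  1.19 -0.27  1.74 -0.43] F [-0.2 -0.3  0.4] grip 0.0002
[[-0.98  0.18 -0.07]
 [ 0.19  0.83 -0.53]
 [-0.03 -0.53 -0.85]]
max 0.65
[-0.65,-0.29,0.19,0.52,-0.07,-0.09,-0.65,-0.29,0.21,0.52,-0.07,-0.09,-0.64,-0.28,0.23,0.52,-0.07,-0.09,-0.64,-0.27,0.25,0.52,-0.07,-0.09,-0.63,-0.27,0.27,0.52,-0.07,-0.09,-0.63,-0.26,0.29,0.52,-0.07,-0.09,-0.63,-0.25,0.31,0.52,-0.07,-0.09,-0.62,-0.23,0.32,0.52,-0.07,-0.09,-0.62,-0.22,0.34,0.52,-0.07,-0.09,-0.61,-0.21,0.36,0.52,-0.07,-0.09,-0.61,-0.19,0.37,0.52,-0.07,-0.09,-0.6,-0.18,0.39,0.52,-0.07,-0.09]
```

{"api": "step_arm", "payload": {
  "rows": [-0.65,-0.29,0.19,0.52,-0.07,-0.09,-0.65,-0.29,0.21,0.52,-0.07,-0.09,-0.64,-0.28,0.23,0.52,-0.07,-0.09,-0.64,-0.27,0.25,0.52,-0.07,-0.09,-0.63,-0.27,0.27,0.52,-0.07,-0.09,-0.63,-0.26,0.29,0.52,-0.07,-0.09,-0.63,-0.25,0.31,0.52,-0.07,-0.09,-0.62,-0.23,0.32,0.52,-0.07,-0.09,-0.62,-0.22,0.34,0.52,-0.07,-0.09,-0.61,-0.21,0.36,0.52,-0.07,-0.09,-0.61,-0.19,0.37,0.52,-0.07,-0.09,-0.6,-0.18,0.39,0.52,-0.07,-0.09]
}}

```text
time_s: 1.98
ee_pos: [0.5002, 0.3402, 0.2394]
orientation: [0.023, 0.82, -0.571, -0.015]
wrist_force: [-0.1, -0.8, 0.5]
gripper_width: -0.0
```

```bash
python3 -c "
from h import *
st()
import cv2
for n in ['wrist','side','top']: cv2.imwrite(f'pics/{n}1.png',eyes.snapshot(n))"
```

```text
t 1.98 p [0.5002 0.3402 0.2394] q [ 0.74  0.97  1.02 -0.84  2.06 -0.81] F [-0.1 -0.8  0.5] grip -0.0
[[-1.    0.02 -0.05]
 [ 0.05  0.35 -0.94]
 [-0.   -0.94 -0.35]]
```

View pics/wrist1.png

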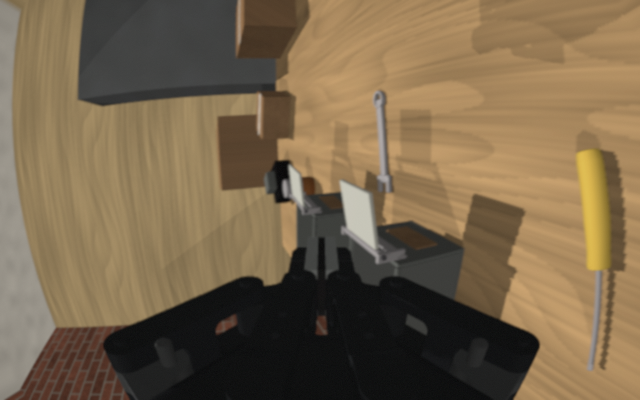

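View pics/side1.png

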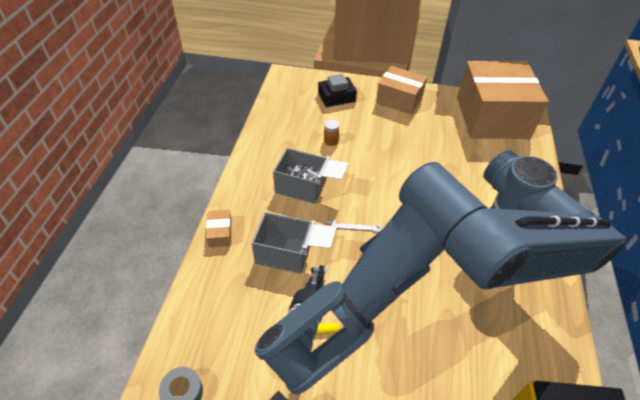

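The tool now points sideways at the flap. The flap spans about (340,181)-(380,250) in the wrist view, and the arm is clear of everything. I'll check the fit against the wrist view with an overlay.

```bash
cat > ov.py <<'E'
from h import *
import cv2,sys
def fproj(m,X):
    p=m["R"]@X+m["t"]; r=np.hypot(p[0],p[1]); th=np.arctan2(r,p[2])
    return np.array([m["cx"]+m["fx"]*th*p[0]/r,m["cy"]+m["fy"]*th*p[1]/r])
if __name__=="__main__":
    m=eyes.camera_model("wrist"); im=cv2.imread("pics/wrist1.png"); a=B[3]
    f=6; o=np.array([300,150]); z=cv2.resize(im[150:245,300:425],None,fx=f,fy=f,interpolation=cv2.INTER_CUBIC)
    P=[flap(a,.072,.038,.0025),flap(a,.072,-.038,.0025),flap(a,.005,-.038,.0025),flap(a,.005,.038,.0025)]
    px=[fproj(m,bpt(B,p)) for p in P]+[fproj(m,bpt(B,p)) for p in [(.075,.06,.105),(-.075,.06,.105)]]
    for p in px: cv2.circle(z,tuple(((p-o+.5)*f-.5).astype(int).tolist()),4,(0,0,255),1); 
    print(np.array(px).round(1).tolist())
    cv2.imwrite("pics/ov1.png",z)
E
python3 ov.py
```

```text
[[369.6, 193.5], [340.1, 179.5], [346.0, 228.3], [374.4, 250.6], [384.4, 362.9], [397.7, 265.8]]
```

View pics/ov1.png

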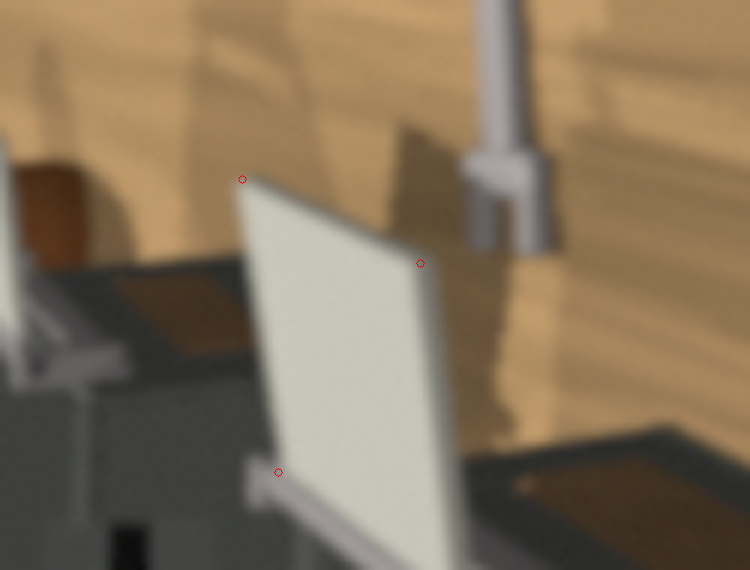

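The overlay matches to about 1 px. The plan is to go down beside the flap, insert the tip under it, then sweep it in one arc about the hinge.

```bash
cat >> h.py <<'E'
def arc(psi,rho,by): return bpt(B,np.array([-.083-rho*np.cos(psi),by,.12+rho*np.sin(psi)]))
E
python3 -c "
from h import *
R=toolR(np.deg2rad(20)); a=arc(-.484,.059,.13); b=arc(-.484,.059,.02); print(a,b)
plan(a,R,12); plan(b,R,12,a,R)"
```

```text
[0.52496744 0.29228777 0.09254592] [0.51863798 0.18247002 0.09254592]
max 0.4
[-0.09,0.4,0.31,0.01,0.0,-0.0,-0.09,0.4,0.31,0.01,0.0,-0.0,-0.09,0.4,0.31,0.01,0.0,-0.0,-0.09,0.4,0.31,0.01,0.0,-0.0,-0.09,0.4,0.31,0.01,0.0,-0.0,-0.09,0.4,0.31,0.01,0.0,-0.0,-0.09,0.4,0.31,0.01,0.0,-0.0,-0.09,0.4,0.31,0.01,0.0,-0.0,-0.09,0.4,0.31,0.01,0.0,-0.0,-0.09,0.4,0.31,0.01,0.0,-0.0,-0.09,0.4,0.31,0.01,0.0,-0.0,-0.09,0.4,0.31,0.01,0.0,-0.0]
max 0.34
[-0.0,-0.13,0.34,0.0,0.0,0.0,-0.0,-0.13,0.34,0.0,0.0,0.0,-0.0,-0.13,0.34,0.0,0.0,0.0,-0.0,-0.13,0.34,0.0,0.0,0.0,-0.0,-0.13,0.34,0.0,0.0,0.0,-0.0,-0.13,0.34,0.0,0.0,0.0,-0.0,-0.13,0.34,0.0,0.0,0.0,-0.0,-0.13,0.34,0.0,0.0,0.0,-0.0,-0.13,0.34,0.0,0.0,0.0,-0.0,-0.13,0.34,0.0,0.0,0.0,-0.0,-0.13,0.34,0.0,0.0,0.0,-0.0,-0.13,0.34,0.0,0.0,0.0]
```

{"api": "step_arm", "payload": {
  "rows": [-0.09,0.4,0.31,0.01,0,0,-0.09,0.4,0.31,0.01,0,0,-0.09,0.4,0.31,0.01,0,0,-0.09,0.4,0.31,0.01,0,0,-0.09,0.4,0.31,0.01,0,0,-0.09,0.4,0.31,0.01,0,0,-0.09,0.4,0.31,0.01,0,0,-0.09,0.4,0.31,0.01,0,0,-0.09,0.4,0.31,0.01,0,0,-0.09,0.4,0.31,0.01,0,0,-0.09,0.4,0.31,0.01,0,0,-0.09,0.4,0.31,0.01,0,0]
}}

```text
time_s: 3.13
ee_pos: [0.5246, 0.2927, 0.0941]
orientation: [0.023, 0.817, -0.576, -0.015]
wrist_force: [-0.0, -0.9, 0.9]
gripper_width: -0.0001
```

```bash
python3 -c "
from h import *
st()
import cv2
for n in ['wrist','side']: cv2.imwrite(f'pics/{n}2.png',eyes.snapshot(n))"
```

```text
t 3.13 p [0.5246 0.2927 0.0941] q [ 0.67  1.14  1.08 -0.83  1.87 -0.67] F [-0.  -0.9  0.9] grip -0.0001
[[-1.    0.02 -0.05]
 [ 0.06  0.34 -0.94]
 [-0.   -0.94 -0.34]]
```

View pics/wrist2.png

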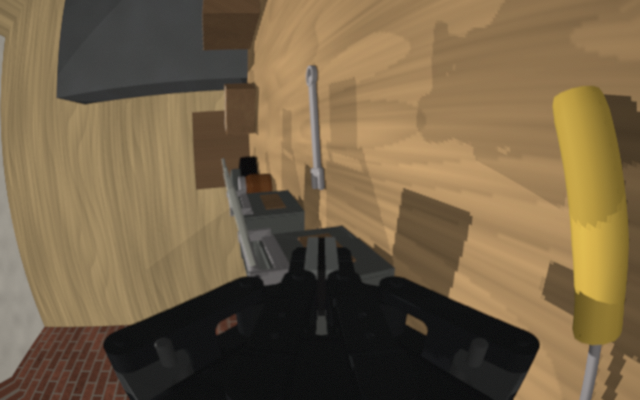

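View pics/side2.png

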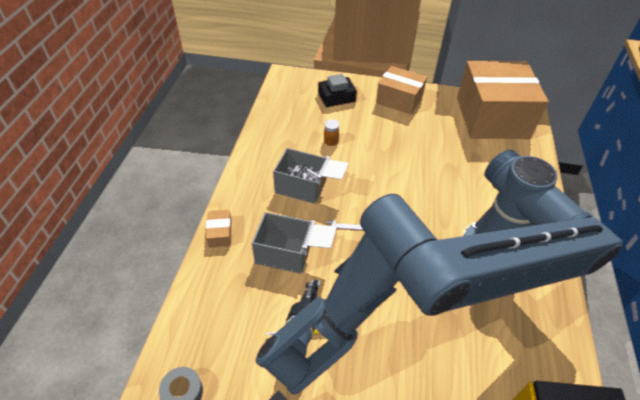

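The flap is edge-on at about (240,220). The fingertips at (322,240) are well below it, with the path clear. Inserting now.

{"api": "step_arm", "payload": {
  "rows": [0,-0.13,0.34,0,0,0,0,-0.13,0.34,0,0,0,0,-0.13,0.34,0,0,0,0,-0.13,0.34,0,0,0,0,-0.13,0.34,0,0,0,0,-0.13,0.34,0,0,0,0,-0.13,0.34,0,0,0,0,-0.13,0.34,0,0,0,0,-0.13,0.34,0,0,0,0,-0.13,0.34,0,0,0,0,-0.13,0.34,0,0,0,0,-0.13,0.34,0,0,0]
}}

```text
time_s: 4.23
ee_pos: [0.5183, 0.1832, 0.0977]
orientation: [0.023, 0.817, -0.576, -0.015]
wrist_force: [0.0, 0.5, -0.2]
gripper_width: 0.0002
```

```bash
cat > sweep.py <<'E'
from h import *
import sys
# sweep psi0->psi1 n rows from the commanded point
def sweep(ps0,ps1,n,rho=.059,by=.02,rho1=None):
    R=toolR(np.deg2rad(20)); rho1=rho1 or rho
    s=readout.get_state(); p=s['ee_pos']; rows=[]
    for k in range(1,n+1):
        f=k/n; q=arc(ps0+(ps1-ps0)*f,rho+(rho1-rho)*f,by); rows.append(np.r_[R.T@(q-p)/.025,0,0,0]); p=q
    rows=np.array(rows).round(2); print("max",abs(rows).max())
    for i in range(0,n,12): print(str(rows[i:i+12].ravel().tolist()).replace(" ",""))
if __name__=="__main__":
    import cv2
    st(); sweep(*map(float,sys.argv[1:3]),int(sys.argv[3]),*map(float,sys.argv[5:]))
    for n in ['wrist','side','top']: cv2.imwrite(f'pics/{n}{sys.argv[4]}.png',eyes.snapshot(n))
E
python3 sweep.py -.484 .7 24 3
```

```text
t 4.23 p [0.5183 0.1832 0.0977] q [ 0.56  1.06  1.33 -0.89  1.69 -0.6 ] F [ 0.   0.5 -0.2] grip 0.0002
[[-1.    0.02 -0.05]
 [ 0.06  0.34 -0.94]
 [-0.   -0.94 -0.34]]
max 0.11
[0.04,0.09,0.06,0.0,0.0,0.0,0.05,-0.1,-0.04,0.0,0.0,0.0,0.04,-0.1,-0.04,0.0,0.0,0.0,0.04,-0.1,-0.04,0.0,0.0,0.0,0.03,-0.11,-0.04,0.0,0.0,0.0,0.02,-0.11,-0.04,0.0,0.0,0.0,0.02,-0.11,-0.04,0.0,0.0,0.0,0.01,-0.11,-0.04,0.0,0.0,0.0,0.01,-0.11,-0.04,0.0,0.0,0.0,0.0,-0.11,-0.04,0.0,0.0,0.0,-0.0,-0.11,-0.04,0.0,0.0,0.0,-0.01,-0.11,-0.04,0.0,0.0,0.0]
[-0.02,-0.11,-0.04,0.0,0.0,0.0,-0.02,-0.11,-0.04,0.0,0.0,0.0,-0.03,-0.11,-0.04,0.0,0.0,0.0,-0.03,-0.11,-0.04,0.0,0.0,0.0,-0.04,-0.1,-0.04,0.0,0.0,0.0,-0.04,-0.1,-0.04,0.0,0.0,0.0,-0.05,-0.1,-0.04,0.0,0.0,0.0,-0.05,-0.1,-0.04,0.0,0.0,0.0,-0.06,-0.09,-0.03,0.0,0.0,0.0,-0.06,-0.09,-0.03,0.0,0.0,0.0,-0.07,-0.09,-0.03,0.0,0.0,0.0,-0.07,-0.09,-0.03,0.0,0.0,0.0]
```

View pics/wrist3.png

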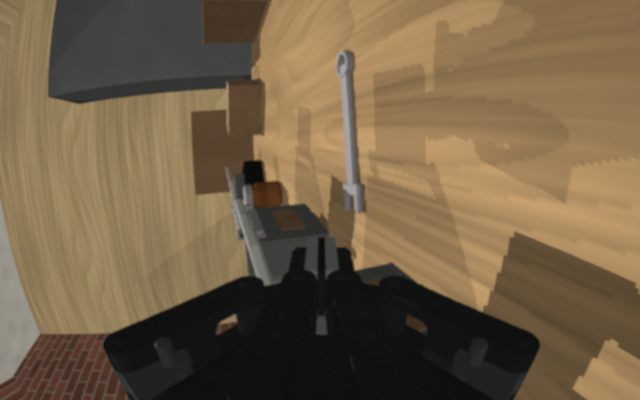

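```bash
python3 - <<'E'
from ov import *
m=eyes.camera_model("wrist"); a=B[3]
for r,y in ((.072,.038),(.072,-.038),(.005,-.038),(.005,.038)): print(fproj(m,bpt(B,flap(a,r,y,-.0025))).round(0))
im=cv2.imread("pics/wrist3.png"); cv2.imwrite("pics/w3z.png",cv2.resize(im[150:300,200:400],None,fx=4,fy=4,interpolation=cv2.INTER_CUBIC))
E
```

```text
[264. 242.]
[245. 197.]
[266. 285.]
[294. 356.]
```

View pics/w3z.png

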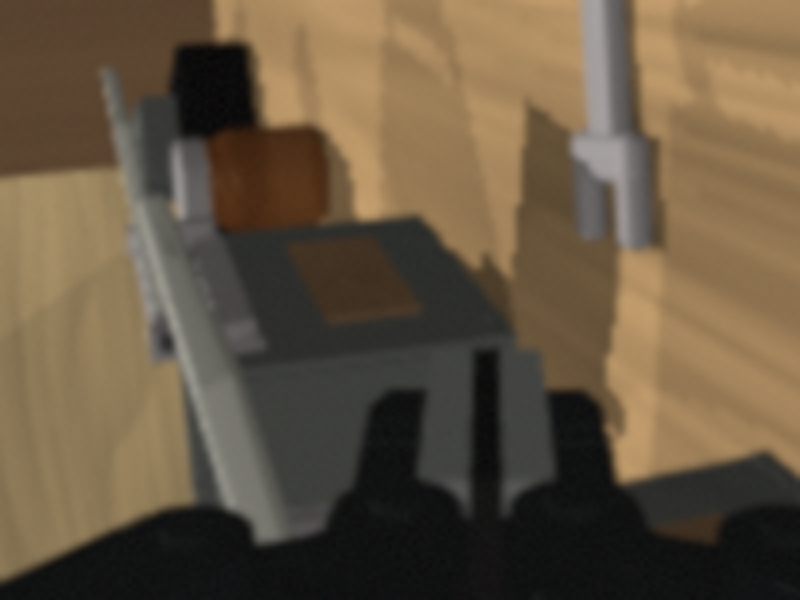

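View pics/side3.png

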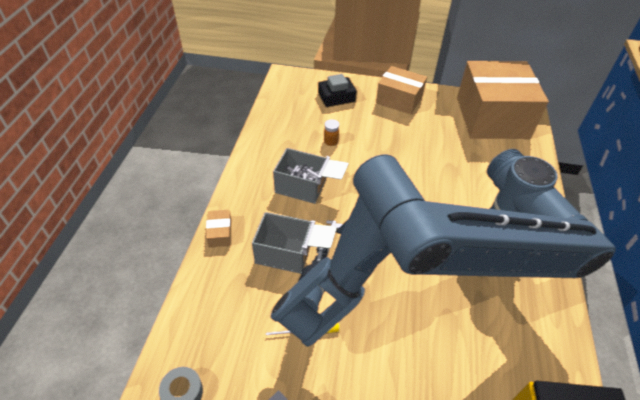

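The tip is under the flap with clearance and no force. Starting the sweep.

{"api": "step_arm", "payload": {
  "rows": [0.05,-0.1,-0.04,0,0,0,0.04,-0.1,-0.04,0,0,0,0.04,-0.1,-0.04,0,0,0,0.03,-0.11,-0.04,0,0,0,0.02,-0.11,-0.04,0,0,0,0.02,-0.11,-0.04,0,0,0,0.01,-0.11,-0.04,0,0,0,0.01,-0.11,-0.04,0,0,0,0,-0.11,-0.04,0,0,0]
}}

```text
time_s: 5.13
ee_pos: [0.5127, 0.1848, 0.1236]
orientation: [0.023, 0.817, -0.576, -0.015]
wrist_force: [-0.4, 0.4, -1.0]
gripper_width: -0.0002
```

```bash
python3 sweep.py 0 .6 12 4
python3 - <<'E'
import cv2
im=cv2.imread("pics/wrist4.png"); cv2.imwrite("pics/w4z.png",cv2.resize(im[150:300,200:400],None,fx=4,fy=4,interpolation=cv2.INTER_CUBIC))
E
```

```text
t 5.13 p [0.5127 0.1848 0.1236] q [ 0.56  1.02  1.35 -0.89  1.71 -0.61] F [-0.4  0.4 -1. ] grip -0.0002
[[-1.    0.02 -0.05]
 [ 0.06  0.34 -0.94]
 [-0.   -0.94 -0.34]]
max 0.11
[0.03,-0.0,0.08,0.0,0.0,0.0,-0.01,-0.11,-0.04,0.0,0.0,0.0,-0.01,-0.11,-0.04,0.0,0.0,0.0,-0.02,-0.11,-0.04,0.0,0.0,0.0,-0.03,-0.11,-0.04,0.0,0.0,0.0,-0.03,-0.11,-0.04,0.0,0.0,0.0,-0.04,-0.11,-0.04,0.0,0.0,0.0,-0.04,-0.1,-0.04,0.0,0.0,0.0,-0.05,-0.1,-0.04,0.0,0.0,0.0,-0.05,-0.1,-0.04,0.0,0.0,0.0,-0.06,-0.1,-0.03,0.0,0.0,0.0,-0.06,-0.09,-0.03,0.0,0.0,0.0]
```

View pics/w4z.png

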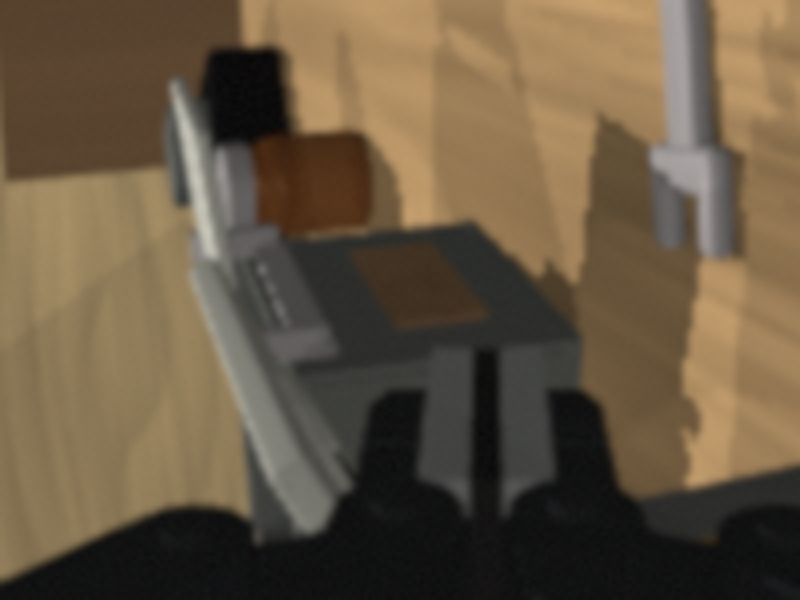

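The flap's free edge is lifting (its ringed underside shows at about (320,440) in the zoom), with force around 1 N. Continuing the arc.

{"api": "step_arm", "payload": {
  "rows": [-0.01,-0.11,-0.04,0,0,0,-0.01,-0.11,-0.04,0,0,0,-0.02,-0.11,-0.04,0,0,0,-0.03,-0.11,-0.04,0,0,0,-0.03,-0.11,-0.04,0,0,0,-0.04,-0.11,-0.04,0,0,0,-0.04,-0.1,-0.04,0,0,0,-0.05,-0.1,-0.04,0,0,0,-0.05,-0.1,-0.04,0,0,0,-0.06,-0.1,-0.03,0,0,0,-0.06,-0.09,-0.03,0,0,0]
}}

```text
time_s: 6.2
ee_pos: [0.5229, 0.1844, 0.1543]
orientation: [0.023, 0.817, -0.576, -0.015]
wrist_force: [0.2, 0.3, -0.6]
gripper_width: -0.0001
```

```bash
python3 sweep.py .65 1.8 24 5
python3 - <<'E'
import cv2
im=cv2.imread("pics/wrist5.png"); cv2.imwrite("pics/w5z.png",cv2.resize(im[150:300,200:400],None,fx=4,fy=4,interpolation=cv2.INTER_CUBIC))
E
```

```text
t 6.2 p [0.5229 0.1844 0.1543] q [ 0.55  0.98  1.33 -0.9   1.74 -0.66] F [ 0.2  0.3 -0.6] grip -0.0001
[[-1.    0.02 -0.05]
 [ 0.06  0.34 -0.94]
 [-0.   -0.94 -0.34]]
max 0.17
[-0.12,-0.17,0.03,0.0,0.0,0.0,-0.07,-0.08,-0.03,0.0,0.0,0.0,-0.08,-0.08,-0.03,0.0,0.0,0.0,-0.08,-0.07,-0.03,0.0,0.0,0.0,-0.09,-0.07,-0.03,0.0,0.0,0.0,-0.09,-0.06,-0.02,0.0,0.0,0.0,-0.09,-0.06,-0.02,0.0,0.0,0.0,-0.1,-0.06,-0.02,0.0,0.0,0.0,-0.1,-0.05,-0.02,0.0,0.0,0.0,-0.1,-0.05,-0.02,0.0,0.0,0.0,-0.1,-0.04,-0.02,0.0,0.0,0.0,-0.11,-0.04,-0.01,0.0,0.0,0.0]
[-0.11,-0.03,-0.01,0.0,0.0,0.0,-0.11,-0.03,-0.01,0.0,0.0,0.0,-0.11,-0.02,-0.01,0.0,0.0,0.0,-0.11,-0.02,-0.01,0.0,0.0,0.0,-0.11,-0.01,-0.01,0.0,0.0,0.0,-0.11,-0.01,-0.0,0.0,0.0,0.0,-0.11,-0.0,-0.0,0.0,0.0,0.0,-0.11,0.0,0.0,0.0,0.0,0.0,-0.11,0.01,0.0,0.0,0.0,0.0,-0.11,0.01,0.0,0.0,0.0,0.0,-0.11,0.02,0.01,0.0,0.0,0.0,-0.11,0.02,0.01,0.0,0.0,0.0]
```

View pics/w5z.png

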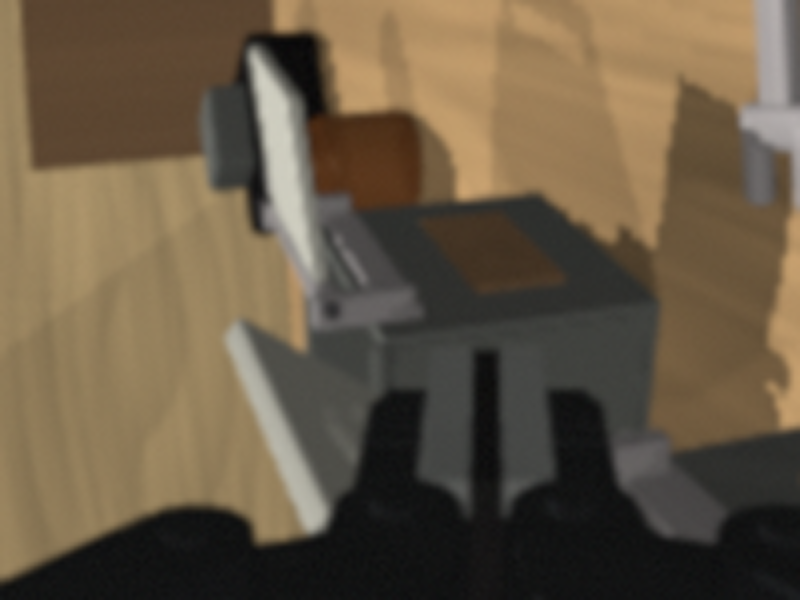

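View pics/side5.png

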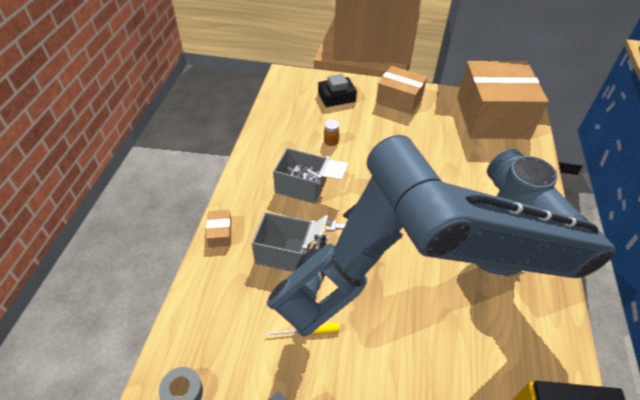

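The flap is at about 55° in both the wrist and side views, and the bin hasn't moved. Continuing.

{"api": "step_arm", "payload": {
  "rows": [-0.07,-0.09,-0.03,0,0,0,-0.07,-0.08,-0.03,0,0,0,-0.08,-0.08,-0.03,0,0,0,-0.08,-0.07,-0.03,0,0,0,-0.09,-0.07,-0.03,0,0,0,-0.09,-0.06,-0.02,0,0,0,-0.09,-0.06,-0.02,0,0,0,-0.1,-0.06,-0.02,0,0,0,-0.1,-0.05,-0.02,0,0,0,-0.1,-0.05,-0.02,0,0,0,-0.1,-0.04,-0.02,0,0,0,-0.11,-0.04,-0.01,0,0,0]
}}

```text
time_s: 7.35
ee_pos: [0.5499, 0.1832, 0.1742]
orientation: [0.023, 0.817, -0.576, -0.015]
wrist_force: [-1.0, 0.1, -0.1]
gripper_width: 0.0
```

{"api": "step_arm", "payload": {
  "rows": [-0.11,-0.03,-0.01,0,0,0,-0.11,-0.03,-0.01,0,0,0,-0.11,-0.02,-0.01,0,0,0,-0.11,-0.02,-0.01,0,0,0,-0.11,-0.01,-0.01,0,0,0,-0.11,-0.01,0,0,0,0,-0.11,0,0,0,0,0,-0.11,0,0,0,0,0,-0.11,0.01,0,0,0,0,-0.11,0.01,0,0,0,0,-0.11,0.02,0.01,0,0,0,-0.11,0.02,0.01,0,0,0]
}}

```text
time_s: 8.35
ee_pos: [0.5829, 0.1816, 0.1757]
orientation: [0.023, 0.817, -0.576, -0.015]
wrist_force: [-0.8, 0.2, 0.2]
gripper_width: -0.0003
```

```bash
python3 - <<'E'
from h import *
p=readout.get_state()['ee_pos']; c,s=np.cos(B[2]),np.sin(B[2]); d=p-[B[0],B[1],0]
x=c*d[0]+s*d[1]; y=-s*d[0]+c*d[1]; dx=x+.083; dz=p[2]-.12; print("by",y,"rho",np.hypot(dx,dz),"psi",np.arctan2(dz,-dx))
E
python3 sweep.py 1.8 2.6 18 6
python3 - <<'E'
import cv2
im=cv2.imread("pics/wrist6.png"); cv2.imwrite("pics/w6z.png",cv2.resize(im[150:350,200:450],None,fx=3,fy=3,interpolation=cv2.INTER_CUBIC))
E
```

```text
by 0.022812934269321794 rho 0.057011094423207356 psi 1.7823167855081632
t 8.35 p [0.5829 0.1816 0.1757] q [ 0.51  0.99  1.19 -0.95  1.79 -0.78] F [-0.8  0.2  0.2] grip -0.0003
[[-1.    0.02 -0.05]
 [ 0.05  0.34 -0.94]
 [-0.   -0.94 -0.34]]
max 0.16
[-0.16,-0.08,0.09,0.0,0.0,0.0,-0.1,0.03,0.01,0.0,0.0,0.0,-0.1,0.03,0.01,0.0,0.0,0.0,-0.1,0.04,0.01,0.0,0.0,0.0,-0.1,0.04,0.01,0.0,0.0,0.0,-0.09,0.04,0.02,0.0,0.0,0.0,-0.09,0.05,0.02,0.0,0.0,0.0,-0.09,0.05,0.02,0.0,0.0,0.0,-0.09,0.06,0.02,0.0,0.0,0.0,-0.08,0.06,0.02,0.0,0.0,0.0,-0.08,0.06,0.02,0.0,0.0,0.0,-0.08,0.07,0.02,0.0,0.0,0.0]
[-0.07,0.07,0.03,0.0,0.0,0.0,-0.07,0.07,0.03,0.0,0.0,0.0,-0.07,0.08,0.03,0.0,0.0,0.0,-0.06,0.08,0.03,0.0,0.0,0.0,-0.06,0.08,0.03,0.0,0.0,0.0,-0.06,0.08,0.03,0.0,0.0,0.0]
```

View pics/w6z.png

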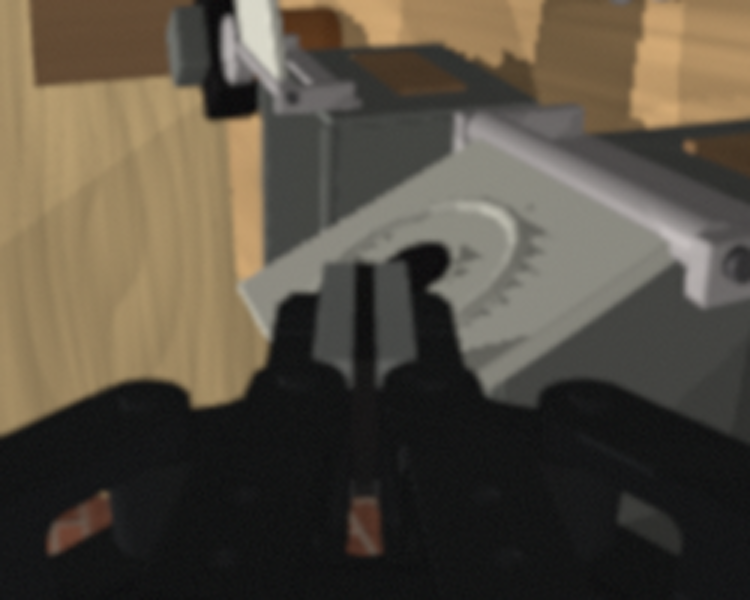

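View pics/side6.png

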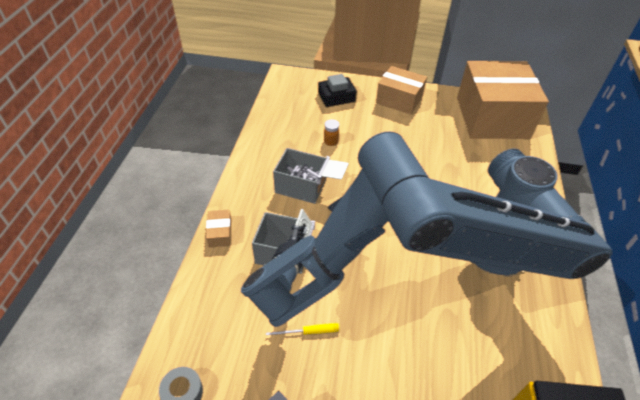

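The flap is past upright, with its ringed face towards the fingers. Pushing it on over and down.

{"api": "step_arm", "payload": {
  "rows": [-0.1,0.03,0.01,0,0,0,-0.1,0.03,0.01,0,0,0,-0.1,0.04,0.01,0,0,0,-0.1,0.04,0.01,0,0,0,-0.09,0.04,0.02,0,0,0,-0.09,0.05,0.02,0,0,0,-0.09,0.05,0.02,0,0,0,-0.09,0.06,0.02,0,0,0,-0.08,0.06,0.02,0,0,0,-0.08,0.06,0.02,0,0,0,-0.08,0.07,0.02,0,0,0,-0.07,0.07,0.03,0,0,0]
}}

```text
time_s: 9.5
ee_pos: [0.6096, 0.1802, 0.1598]
orientation: [0.023, 0.817, -0.576, -0.015]
wrist_force: [-0.3, -0.3, 0.3]
gripper_width: 0.0
```

```bash
python3 - <<'E'
from h import *
p=readout.get_state()['ee_pos']; c,s=np.cos(B[2]),np.sin(B[2]); d=p-[B[0],B[1],0]
x=c*d[0]+s*d[1]; y=-s*d[0]+c*d[1]; dx=x+.083; dz=p[2]-.12; print("by",y,"rho",np.hypot(dx,dz),"psi",np.arctan2(dz,-dx))
E
python3 sweep.py 2.35 2.9 12 7 .059 .022
python3 - <<'E'
import cv2
im=cv2.imread("pics/wrist7.png"); cv2.imwrite("pics/w7z.png",cv2.resize(im[150:350,200:450],None,fx=3,fy=3,interpolation=cv2.INTER_CUBIC))
E
```

```text
by 0.0229967746059788 rho 0.05554607256246216 psi 2.342193106134745
t 9.5 p [0.6096 0.1802 0.1598] q [ 0.49  1.04  1.13 -0.97  1.79 -0.81] F [-0.3 -0.3  0.3] grip 0.0
[[-1.    0.02 -0.05]
 [ 0.06  0.34 -0.94]
 [-0.   -0.94 -0.34]]
max 0.18
[-0.18,-0.02,0.03,0.0,0.0,0.0,-0.07,0.08,0.03,0.0,0.0,0.0,-0.07,0.08,0.03,0.0,0.0,0.0,-0.06,0.08,0.03,0.0,0.0,0.0,-0.06,0.08,0.03,0.0,0.0,0.0,-0.06,0.09,0.03,0.0,0.0,0.0,-0.05,0.09,0.03,0.0,0.0,0.0,-0.05,0.09,0.03,0.0,0.0,0.0,-0.04,0.09,0.03,0.0,0.0,0.0,-0.04,0.1,0.03,0.0,0.0,0.0,-0.03,0.1,0.04,0.0,0.0,0.0,-0.03,0.1,0.04,0.0,0.0,0.0]
```

View pics/w7z.png

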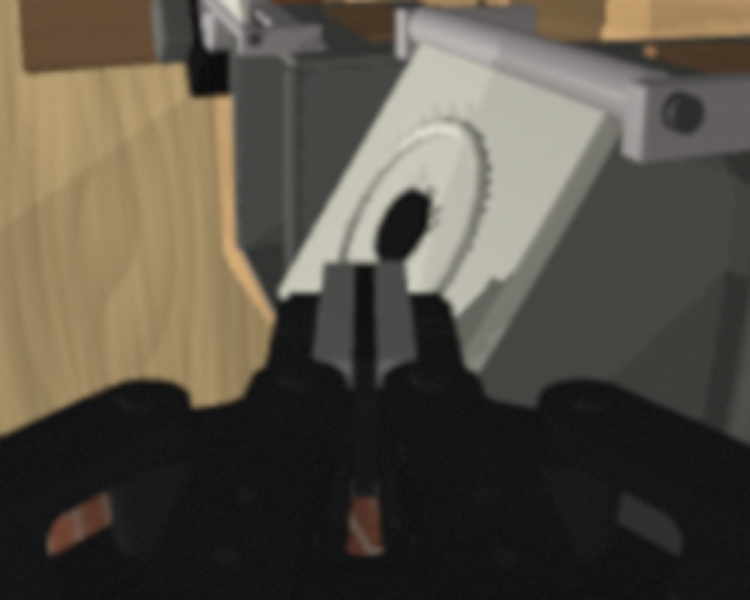

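{"api": "step_arm", "payload": {
  "rows": [-0.08,0.08,0.03,0,0,0,-0.08,0.08,0.03,0,0,0,-0.08,0.08,0.03,0,0,0,-0.07,0.08,0.03,0,0,0,-0.06,0.09,0.03,0,0,0,-0.06,0.09,0.03,0,0,0,-0.05,0.09,0.03,0,0,0]
}}

```text
time_s: 10.23
ee_pos: [0.6216, 0.1795, 0.1441]
orientation: [0.023, 0.817, -0.576, -0.015]
wrist_force: [-0.7, 0.3, 1.0]
gripper_width: -0.0
```

```bash
python3 - <<'E'
from h import *
import cv2
st()
cv2.imwrite("pics/side8.png",eyes.snapshot("side"))
im=eyes.snapshot("wrist"); cv2.imwrite("pics/w8z.png",cv2.resize(im[150:350,200:450],None,fx=3,fy=3,interpolation=cv2.INTER_CUBIC))
E
```

```text
t 10.23 p [0.6216 0.1795 0.1441] q [ 0.48  1.07  1.09 -0.98  1.78 -0.82] F [-0.7  0.3  1. ] grip -0.0
[[-1.    0.02 -0.05]
 [ 0.06  0.34 -0.94]
 [-0.   -0.94 -0.34]]
```

View pics/w8z.png

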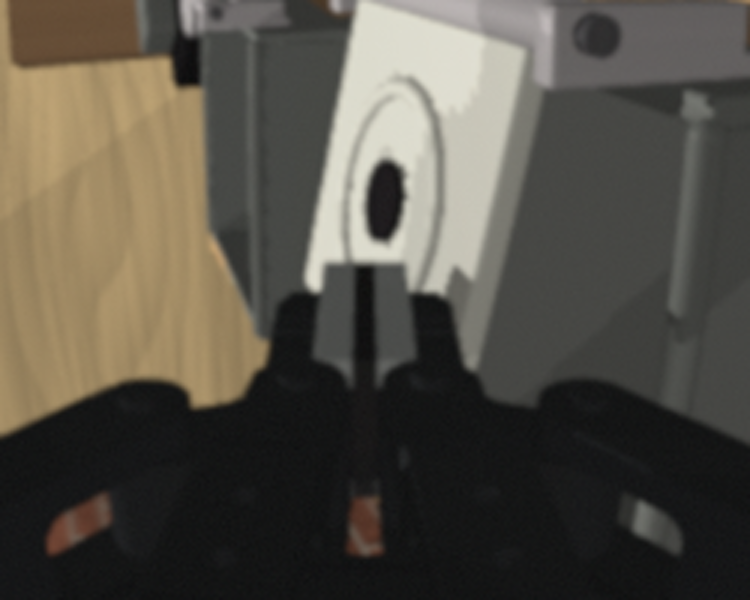

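{"api": "step_arm", "payload": {
  "rows": [-0.02,0.06,0.02,0,0,0,-0.02,0.06,0.02,0,0,0,-0.01,0.06,0.02,0,0,0,0,0.06,0.02,0,0,0]
}}

```text
time_s: 10.67
ee_pos: [0.6228, 0.1797, 0.138]
orientation: [0.023, 0.817, -0.576, -0.015]
wrist_force: [-0.5, 1.2, 0.0]
gripper_width: -0.0001
```

```bash
python3 - <<'E'
from h import *
import cv2
st()
im=eyes.snapshot("wrist"); cv2.imwrite("pics/w9z.png",cv2.resize(im[150:350,200:450],None,fx=3,fy=3,interpolation=cv2.INTER_CUBIC))
E
```

```text
t 10.67 p [0.6228 0.1797 0.138 ] q [ 0.48  1.08  1.09 -0.98  1.78 -0.81] F [-0.5  1.2  0. ] grip -0.0001
[[-1.    0.02 -0.05]
 [ 0.05  0.34 -0.94]
 [-0.   -0.94 -0.34]]
```

View pics/w9z.png

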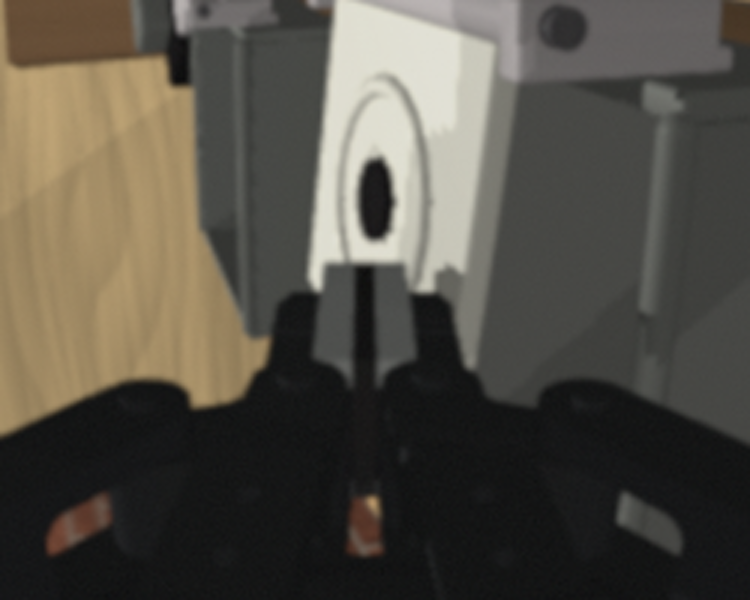

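{"api": "step_arm", "payload": {
  "rows": [0,0.04,0.014,0,0,0,0,0.04,0.014,0,0,0,0,0.04,0.014,0,0,0,0,0.04,0.014,0,0,0]
}}

```text
time_s: 11.05
ee_pos: [0.6227, 0.1797, 0.1338]
orientation: [0.023, 0.817, -0.576, -0.015]
wrist_force: [-0.3, -0.6, 0.6]
gripper_width: 0.0
```

```bash
python3 - <<'E'
from ov import *
st()
m=eyes.camera_model("wrist"); im=eyes.snapshot("wrist"); z=cv2.resize(im[150:350,200:450],None,fx=3,fy=3,interpolation=cv2.INTER_CUBIC)
o=np.array([200,150])
for a,col in ((np.pi,(0,0,255)),(np.pi-.15,(255,0,0))):
    q=[((fproj(m,bpt(B,flap(a,r,y,-.0025)))-o+.5)*3-.5).astype(int) for r,y in ((.007,-.038),(.072,-.038),(.072,.038),(.007,.038))]
    cv2.polylines(z,[np.array(q)],True,col,1)
cv2.imwrite("pics/w10z.png",z)
E
```

```text
t 11.05 p [0.6227 0.1797 0.1338] q [ 0.48  1.08  1.09 -0.97  1.78 -0.81] F [-0.3 -0.6  0.6] grip 0.0
[[-1.    0.02 -0.05]
 [ 0.05  0.34 -0.94]
 [-0.   -0.94 -0.34]]
```

View pics/w10z.png

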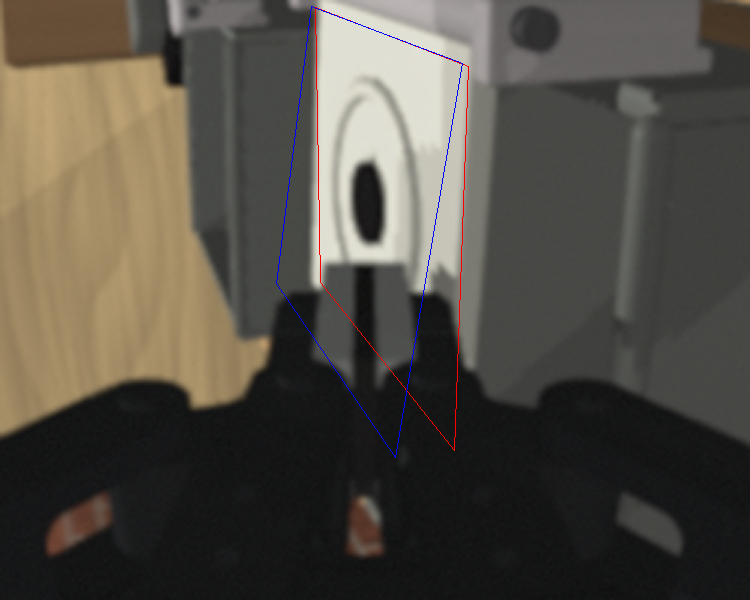

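The flap is nearly level, within a few hundredths of a rad of the red π outline. Pressing gently onto the stop.

{"api": "step_arm", "payload": {
  "rows": [0,0.04,0.014,0,0,0,0,0.04,0.014,0,0,0,0,0,0,0,0,0]
}}

```text
time_s: 11.35
ee_pos: [0.6227, 0.1797, 0.1316]
orientation: [0.023, 0.817, -0.576, -0.015]
wrist_force: [-0.9, -0.3, 1.2]
gripper_width: -0.0002
```

{"api": "step_arm", "payload": {
  "rows": [0,0.04,0.014,0,0,0,0,0,0,0,0,0]
}}

```text
time_s: 11.52
ee_pos: [0.6227, 0.1797, 0.1313]
orientation: [0.024, 0.817, -0.576, -0.015]
wrist_force: [-0.5, -0.5, 3.0]
gripper_width: -0.0006
```

{"api": "step_arm", "payload": {
  "rows": [0,0.04,0.014,0,0,0,0,0,0,0,0,0]
}}

```text
time_s: 11.68
ee_pos: [0.6227, 0.1797, 0.1312]
orientation: [0.024, 0.817, -0.577, -0.014]
wrist_force: [-0.8, 0.6, 5.8]
gripper_width: -0.0001
```

```bash
python3 - <<'E'
from ov import *
st()
m=eyes.camera_model("wrist"); im=eyes.snapshot("wrist"); z=cv2.resize(im[150:350,200:450],None,fx=3,fy=3,interpolation=cv2.INTER_CUBIC)
o=np.array([200,150])
for a,col in ((np.pi,(0,0,255)),):
    q=[((fproj(m,bpt(B,flap(a,r,y,-.0025)))-o+.5)*3-.5).astype(int) for r,y in ((.007,-.038),(.072,-.038),(.072,.038),(.007,.038))]
    cv2.polylines(z,[np.array(q)],True,col,1)
cv2.imwrite("pics/w11z.png",z)
E
```

```text
t 11.68 p [0.6227 0.1797 0.1312] q [ 0.48  1.09  1.09 -0.98  1.78 -0.8 ] F [-0.8  0.6  5.8] grip -0.0001
[[-1.    0.02 -0.05]
 [ 0.06  0.33 -0.94]
 [-0.   -0.94 -0.33]]
```

View pics/w11z.png

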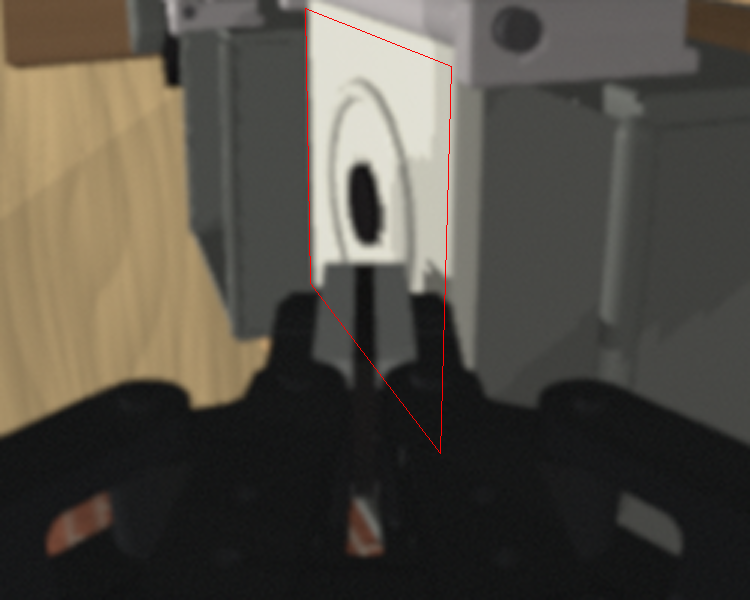

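The flap sits on the stop (TCP z no longer falls, force rises to 6 N, outline matches π). Withdrawing straight up, then out to the left.

{"api": "step_arm", "payload": {
  "rows": [0,-0.08,-0.03,0,0,0,0,-0.08,-0.03,0,0,0,0,-0.2,-0.07,0,0,0,0,-0.4,-0.14,0,0,0,0,-0.4,-0.14,0,0,0,0,-0.4,-0.14,0,0,0,0,-0.4,-0.14,0,0,0,0,-0.3,-0.6,0,0,0,0,-0.3,-0.6,0,0,0,0,-0.3,-0.6,0,0,0,0,-0.3,-0.6,0,0,0,0,-0.3,-0.6,0,0,0]
}}

```text
time_s: 12.73
ee_pos: [0.6255, 0.2379, 0.2439]
orientation: [0.024, 0.817, -0.575, -0.014]
wrist_force: [-0.3, 0.2, -0.5]
gripper_width: -0.0
```

{"api": "step_arm", "payload": {
  "rows": [0,0,-0.6,0,0,0,0,0,-0.6,0,0,0,0,0,-0.6,0,0,0,0,0,-0.5,0,0,0,0,0,-0.4,0,0,0,0,0,0,0,0,0]
}}

```text
time_s: 13.23
ee_pos: [0.6289, 0.3028, 0.2666]
orientation: [0.023, 0.818, -0.575, -0.013]
wrist_force: [0.2, 0.7, 0.2]
gripper_width: 0.0001
```

```bash
python3 - <<'E'
from ov import *
st()
for n in ("top","side","wrist"):
    im=eyes.snapshot(n); m=eyes.camera_model(n); cv2.imwrite(f"pics/{n}12.png",im)
    if n=="wrist": continue
    f=6; x0,y0=((200,120) if n=="top" else (235,195)); z=cv2.resize(im[y0:y0+95,x0:x0+125],None,fx=f,fy=f,interpolation=cv2.INTER_CUBIC)
    q=[((proj(m,bpt(B,flap(np.pi,r,y,-.0025)))-[x0,y0]+.5)*f-.5).astype(int) for r,y in ((.007,-.038),(.072,-.038),(.072,.038),(.007,.038))]
    cv2.polylines(z,[np.array(q)],True,(0,0,255),1)
    q=[((proj(m,bpt(B,p))-[x0,y0]+.5)*f-.5).astype(int) for p in ((.075,.06,.105),(.075,-.06,.105),(-.075,-.06,.105),(-.075,.06,.105))]
    cv2.polylines(z,[np.array(q)],True,(0,255,0),1)
    cv2.imwrite(f"pics/{n}12z.png",z)
a=cv2.imread("pics/top0.png"); b=cv2.imread("pics/top12.png")
cv2.imwrite("pics/cmp.png",np.vstack([a[125:275,150:470],b[125:275,150:470]]).repeat(2,0)[:600].repeat(2,1))
E
```

```text
t 13.23 p [0.6289 0.3028 0.2666] q [ 0.61  1.04  0.77 -1.01  2.07 -1.06] F [0.2 0.7 0.2] grip 0.0001
[[-1.    0.02 -0.05]
 [ 0.05  0.34 -0.94]
 [-0.01 -0.94 -0.34]]
```

View pics/top12z.png

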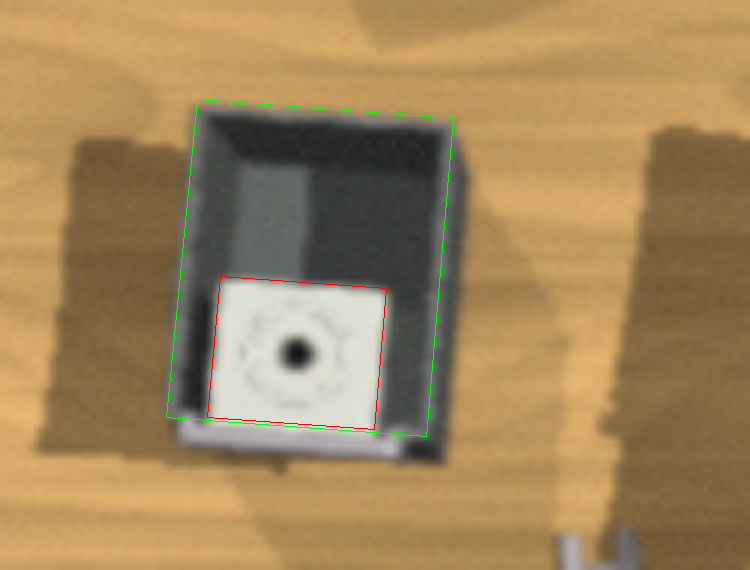

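View pics/side12z.png

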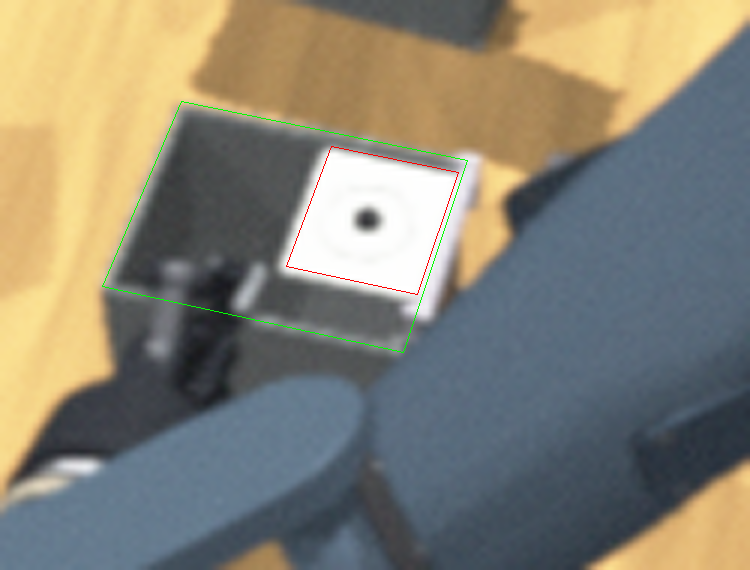

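View pics/wrist12.png

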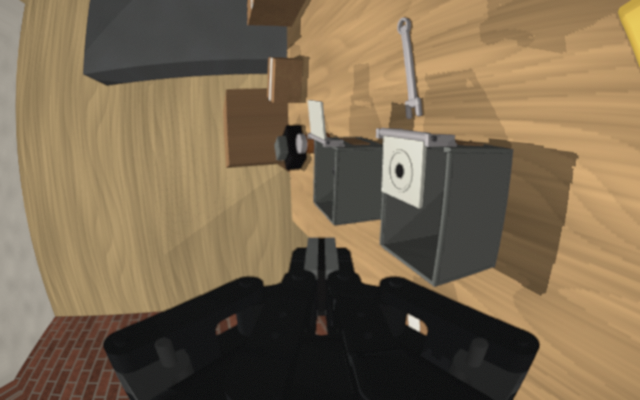

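View pics/cmp.png

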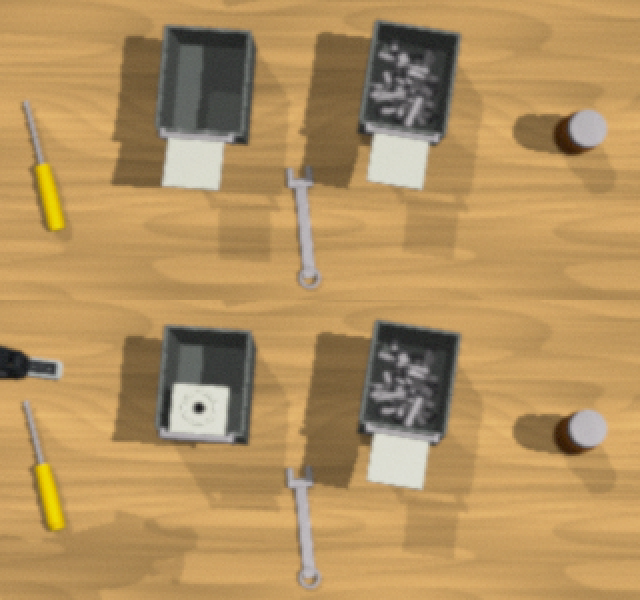

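Both overlays match the flap at π with the ringed face up. The bin, the other flap, the screwdriver, the wrench and the jar are all where they were, and the arm is clear.

```bash
python3 -c "
from h import *
print(bot.hand_in()); st()"
```

```text
the job is handed in; nothing more can be done
None
the job is handed in; nothing more can be done
```

The empty bin's flap now lies flat over the bin's mouth with the ringed face up. I handed the job in at about 13 s of the 45 s allowed.

**What I did:** With the gripper shut and coming from the left, I put the fingertips under the flap. I swept it up and over in one slow arc about the hinge, about 36 mm/s and 1 N. I then pressed it onto its stop with about 6 N and drew back clear.

**Last checks:**
- **Flap:** the top and side pictures match the outline predicted for a fully closed flap. During the press, the tip stopped going down while the force rose, so it was on the stop.
- **Surroundings:** compared by eye in the top pictures from before and after, the bin, stocked bin and its flap, screwdriver, wrench and jar had not visibly moved.
- **Robot:** the arm was touching nothing, with the fingers about 27 cm above the bench.

No check failed or disagreed. The fit left errors of about 1.5 pixels (roughly 3 mm), and I did not measure the flap's final angle more closely than that.

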